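Roll the loose tubes into the V notches of the bar cradle

TASK

Two steel tubes have been left lying on the flat parts of the two-rail bar cradle, where they could roll off. Roll each along the rails into an empty V notch next to it, so that all three tubes end up cradled across both rails, one to each V, lying still. Do not lift the tubes off the rails, do not shift the tube that is already cradled, and leave the other things on the bench where they are.

Things in the scene. Friction and masses are not known exactly. Their poses are not given: they have to be found in the camera images.
- cradle: blue fixed bar cradle, two parallel rails 14 mm thick, 450 mm long along y, at x = -60 and +60 mm, tops 90 mm above the table. V notches in both at y = -160, 0, +160 mm, flat lands between; at the ends stops 18 mm high. Nothing above the rails but tubes. Origin: centre of underside, on the table; x across the rails, y along them, z up.
- v_a: one of three identical pairs of black plastic V saddles, one per rail, in the cradle's three slots (order drawn afresh). V: 40 mm wide along y, 20 mm deep, sides at 45 degrees. Origin: middle of the V, midway between the rails, level with the rail tops. Axes as the cradle's. A seated tube's axis lies along x at y = 0, 2.6 mm above the origin. This one is empty at the start.
- v_b: one of three identical pairs of black plastic V saddles, one per rail, in the cradle's three slots (order drawn afresh). V: 40 mm wide along y, 20 mm deep, sides at 45 degrees. Origin: middle of the V, midway between the rails, level with the rail tops. Axes as the cradle's. A seated tube's axis lies along x at y = 0, 2.6 mm above the origin. This one is empty at the start.
- v_c: one of three identical pairs of black plastic V saddles, one per rail, in the cradle's three slots (order drawn afresh). V: 40 mm wide along y, 20 mm deep, sides at 45 degrees. Origin: middle of the V, midway between the rails, level with the rail tops. Axes as the cradle's. A seated tube's axis lies along x at y = 0, 2.6 mm above the origin. This one holds tube_c from the start.
- tube_1: steel tube, 32 mm diameter, 220 mm long, 0.5 to 0.75 kg. Origin: middle of its axis; x along the axis. Starts across the rails on the flat land between the y = -160 and y = 0 notches, axis 16 mm above the rail tops. Rolls freely; once its axis passes a V's edge (20 mm from the V's middle) it drops in by itself, sinking 13 mm.
- tube_2: steel tube, 32 mm diameter, 220 mm long, 0.5 to 0.75 kg. Origin: middle of its axis; x along the axis. Like tube_1, but starts on the flat land between the y = 0 and y = +160 notches.
- tube_c: steel tube, 32 mm diameter, 220 mm long, 0.5 to 0.75 kg. Origin: middle of its axis; x along the axis. Lies cradled in v_c from the start; to be left there.
- wrench: bystander: open wrench, 150 mm, on the cradle's base plate below the tubes, between the rails; origin under its middle
- screwdriver: bystander: screwdriver, 200 mm, lying on the bench; origin under its middle
- hammer: bystander: hammer, 280 mm, lying on the bench; origin under its middle
- oil: bystander: upright can, 60 mm across, 150 mm tall; origin at the centre of its underside
- bin: bystander: open blue bin, 140 x 100 x 60 mm; origin at the centre of its underside
- carton: bystander: cardboard box, 100 x 70 x 50 mm; origin at the centre of its underside
- collar: bystander: dark steel collar, 56 mm outside, 20 mm high, lying flat; origin at the centre of its underside
There are look-alikes about, which are no part of the job. What is shaped like the tube_1 but brown or turquoise is not meant.

How it is judged:
By the outcome, as a careful person would: the job done as asked, in the order asked, and still so for the second after the job is handed in, with the robot touching nothing.
It also fails if it takes over 38 s, if anything falls off the work surface, if the arm or the gripper's body presses on something with over 40 N, if the wrist force passes 120 N, or if a joint passes its speed limit or range.

ROBOT

A 6-joint arm with a two-finger parallel gripper is mounted at the origin on the work surface. World frame = base frame: x ahead of the robot, y to its left, z up, the work surface at z = 0. Lengths are in m, angles in rad, forces in N, time in s.
With the tool pointing down it reaches from about 0.3 to 1 m from the base axis. Payload 5.1 kg.
Tool frame: the origin (TCP) lies on the front face of the gripper's body, between the roots of the fingers; the fingertips stand 78 mm ahead of it and the grasp point (between the pads) lies 59 mm ahead of it; z points along the fingers, y is the direction in which the jaws open and shut (so a half turn about z gives the same grasp; the last joint's range is limited). The gripper opens to 95 mm and grips with 3 to 60 N. Pads are 20 mm wide; open, the fingers measure 119 mm over their backs; the gripper's body (75 mm by 180 mm) begins 59 mm behind the grasp point.
Start: joints at [1.216, 0.124, 1.65, -0, 1.367, -0.083], TCP at [0.175, 0.626, 0.292] pointing down, gripper open.
Joint ranges: [-2.61, 2.61], [-1.02, 2.33], [0.03, 2.71], [-1.35, 4.49], [0.32, 2.68], [-2.91, 2.91]. Speed limits (rad/s): [2.57, 2.57, 3.14, 3.14, 3.14, 3.14].

INTERFACE

Orientations are given as a unit quaternion [x, y, z, w].
In Python, from rig import bot, get_image gives the robot as it stands.
- The arm moves only by the shell command python3 -m pendant 'ROWS' [FORCE]. ROWS is JSON, one flat list of numbers, 7 for each row, row after row: the turn, a rotation vector about the world's x, y, z in degrees, then the shift along the world's x, y, z in m, then the opening, from 0 (shut) to 1 (fully open). In form: [rx, ry, rz, x, y, z, grip, rx, ry, rz, x, y, z, grip, ...]. A call has 1 to 12 rows; each row is the pose to reach, as a shift and turn from the pose commanded when the call began; what a row does not reach only later rows make up. A row lasts 1/8 s, in which the tool goes at most 62.5 mm and 10.7 degrees, less where a joint would pass 70% of its speed; a pose out of reach is approached as far as the arm can. A call with a gripper value outside its range is refused whole. The fingers move at their own pace and stop on an object; FORCE is the grip in N (left out, the last holds). Time passes only in rows, so rows that repeat a pose let the fingers close. It gives the time, the measured TCP pose, the force and the opening at its end, in the units of the state.
- bot.observe(): the state, without advancing time (a new reading comes with each control period).
- get_image(name): name is "scene" or "top"; returns a dict with "img" (480x640x3 uint8, blue, green, red), "fx", "fy", "cx", "cy" (pixels), "k1" (the pictures are not rectified: a ray, as slopes to the right and down, at radius r is drawn at 1 + k1 r^2 times it, then the intrinsics apply), "T" (4x4, takes a point from camera to world coordinates). Camera axes: x right, y down, z forward; pixel columns grow to the right and rows downward; lengths in m; the calibration is good to about 2 mm. A picture is of the moment at which its call begins. There is no depth.
- bot.hand_in(): hands the job in, once; it reports no verdict.
The state is a dict: "clock": time; "qpos": joint angles; "qvel": joint speeds; "tau": joint torques, N m; "ee_pos": TCP position; "eef_rot": TCP orientation; "contact_force": force on the tool from outside, world axes, zero at the start; "torque": the same for the moment, N m; "grip_width": opening from 0.0 (shut) to 1.0 (fully open).
Only numpy, scipy, OpenCV 4.12 (cv2) and the standard library are available. Lean on these libraries where they do the work, as an engineer would, in place of code of your own. Each camera call takes 0.05 s, during which the arm holds its last target.

## Working session

There is one attempt and no reset: what is moved stays moved. The work goes in short steps, Python scripts to look and compute and a shell command to move; the robot and the scene stay as the last step left them, time stands still between calls to the robot, and variables do not carry over. Pictures are saved under pics/ and viewed, and the job is handed in when it is done.

```bash
mkdir -p pics; ls; python3 - <<'E'
from rig import bot,get_image
import cv2,numpy as np
for n in("scene","top"):
    d=get_image(n);cv2.imwrite(f"pics/{n}0.png",d["img"])
    print(n,d["fx"],d["fy"],d["cx"],d["cy"],d["k1"],np.round(d["T"],4).tolist())
print(bot.observe())
E
```

```text
pics
scene 540.6220383226265 540.6220383226265 307.6147295327484 241.4055293112806 -0.07293823562829961 [[0.4342, 0.6734, -0.5984, 1.5654], [0.9008, -0.318, 0.2957, -0.6025], [0.0088, -0.6674, -0.7446, 1.3967], [0.0, 0.0, 0.0, 1.0]]
top 604.733366443096 604.733366443096 321.6026540625863 230.9661460005791 -0.013958686518299948 [[0.0202, -0.9908, 0.134, 0.2969], [-0.9997, -0.0186, 0.0131, -0.0826], [-0.0104, -0.1342, -0.9909, 1.5745], [0.0, 0.0, 0.0, 1.0]]
{'clock': 0.1, 'qpos': array([ 1.21641442e+00,  1.24474610e-01,  1.65155133e+00, -1.53259117e-05,
        1.36751059e+00, -8.25964827e-02]), 'qvel': array([ 0.00077202, -0.00163059, -0.00200865, -0.00169052,  0.00170364,
        0.00067589]), 'tau': array([-5.02542298e-04, -4.18880045e+01, -3.61098075e+01,  7.76166469e-02,
        4.61985567e-02, -4.91854757e-05]), 'ee_pos': array([0.17436856, 0.62571628, 0.29107915]), 'eef_rot': array([ 1.35473244e-01,  9.90780528e-01, -9.50455433e-04, -2.03346651e-04]), 'contact_force': array([ 0.12819869,  0.29270107, -1.19696171]), 'torque': array([-0.0013153 ,  0.06215221, -0.01580073]), 'grip_width': 1.0011788073346306}
```

View pics/scene0.png

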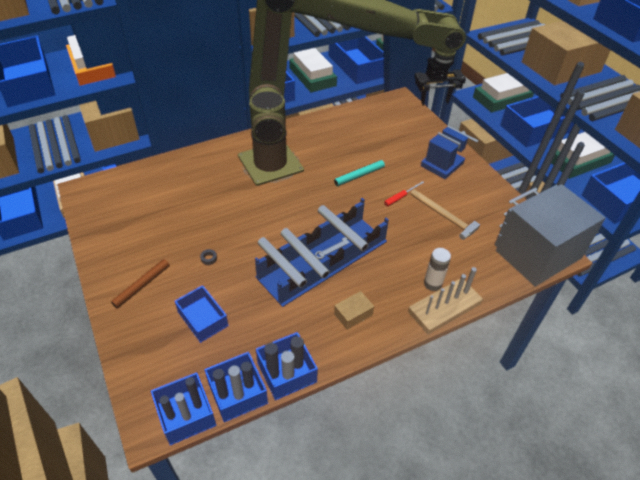

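View pics/top0.png

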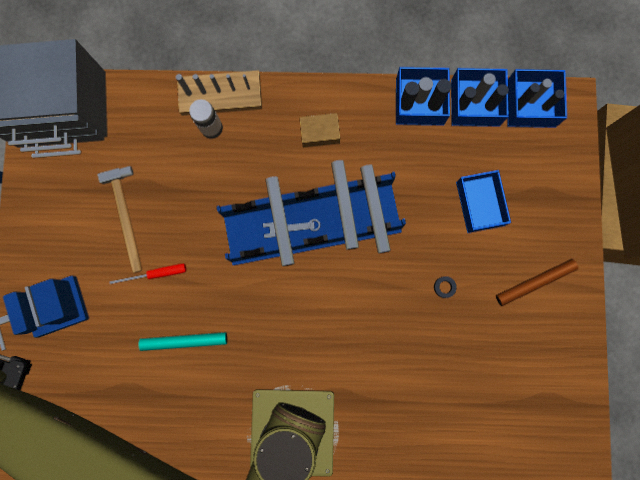

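```bash
cat > h.py <<'E'
import cv2,numpy as np
from rig import bot,get_image
def ray(d,px):
    K=np.array([[d["fx"],0,d["cx"]],[0,d["fy"],d["cy"]],[0,0,1.]])
    s=((np.array(px,float)-[d["cx"],d["cy"]])/[d["fx"],d["fy"]])
    u=s.copy()
    for _ in range(20): u=s/(1+d["k1"]*(u**2).sum(-1,keepdims=True))
    T=np.array(d["T"]); v=np.c_[u,np.ones(len(u))]@T[:3,:3].T
    return T[:3,3],v
def onz(d,px,z):
    o,v=ray(d,px); return o+v*((z-o[2])/v[:,2])[:,None]
def proj(d,P):
    T=np.array(d["T"]);c=(np.array(P)-T[:3,3])@T[:3,:3];u=c[:,:2]/c[:,2:]
    u=u*(1+d["k1"]*(u**2).sum(-1,keepdims=True))
    return u*[d["fx"],d["fy"]]+[d["cx"],d["cy"]]
def greys(d,x0,y0,x1,y1):
    hsv=cv2.cvtColor(d["img"],cv2.COLOR_BGR2HSV)
    m=((hsv[...,1]<60)&(hsv[...,2]>85)).astype(np.uint8)
    k=np.zeros_like(m);k[y0:y1,x0:x1]=m[y0:y1,x0:x1]
    k=cv2.morphologyEx(k,cv2.MORPH_OPEN,np.ones((5,5)))
    cs,_=cv2.findContours(k,cv2.RETR_EXTERNAL,cv2.CHAIN_APPROX_NONE)
    return [cv2.minAreaRect(c) for c in cs if cv2.contourArea(c)>300]
E
python3 - <<'E'
from h import *
d=get_image("top");im=d["img"]
cv2.imwrite("pics/c0.png",cv2.resize(im[140:285,205:415],None,fx=3.8,fy=3.8,interpolation=3))
s=get_image("scene");cv2.imwrite("pics/c1.png",cv2.resize(s["img"][190:310,240:400],None,fx=5,fy=5,interpolation=3))
for n,dd,b in(("top",d,(205,140,415,285)),("scene",s,(240,190,400,310))):
  for r in greys(dd,*b):
    p=cv2.boxPoints(r);e=sorted([(np.linalg.norm(p[i]-p[i-1]),i) for i in range(4)])[:2]
    ends=np.array([(p[i]+p[i-1])/2 for _,i in e])
    for z in(.0926,.106):
        w=onz(dd,ends,z);print(n,np.round(r[0]),np.round(r[1],1),z,np.round(w.mean(0)[:2],4),np.round(np.linalg.norm(w[0]-w[1]),3),np.round(np.degrees(np.arctan2(*(w[0]-w[1])[1::-1])),1))
E
```

```text
top [291. 220.] [88.  43.7] 0.0926 [0.5251 0.0138] 0.221 5.0
top [291. 220.] [88.  43.7] 0.106 [0.5231 0.0129] 0.219 5.0
top [375. 208.] [88.3 11.8] 0.0926 [ 0.5585 -0.1945] 0.222 11.9
top [375. 208.] [88.3 11.8] 0.106 [ 0.5562 -0.1935] 0.22 11.9
top [345. 204.] [89.3 11.9] 0.0926 [ 0.5677 -0.1186] 0.225 10.3
top [345. 204.] [89.3 11.9] 0.106 [ 0.5652 -0.1183] 0.223 10.3
scene [280. 260.] [60.1 10.6] 0.0926 [ 0.5481 -0.1966] 0.222 -166.9
scene [280. 260.] [60.1 10.6] 0.106 [ 0.5585 -0.2008] 0.22 -166.9
scene [304. 251.] [60.1 11.3] 0.0926 [ 0.5445 -0.1139] 0.225 -168.3
scene [304. 251.] [60.1 11.3] 0.106 [ 0.555 -0.119] 0.222 -168.3
scene [341. 227.] [59.  11.6] 0.0926 [0.5022 0.0431] 0.226 -167.0
scene [341. 227.] [59.  11.6] 0.106 [0.5132 0.0364] 0.223 -167.0
```

View pics/c0.png

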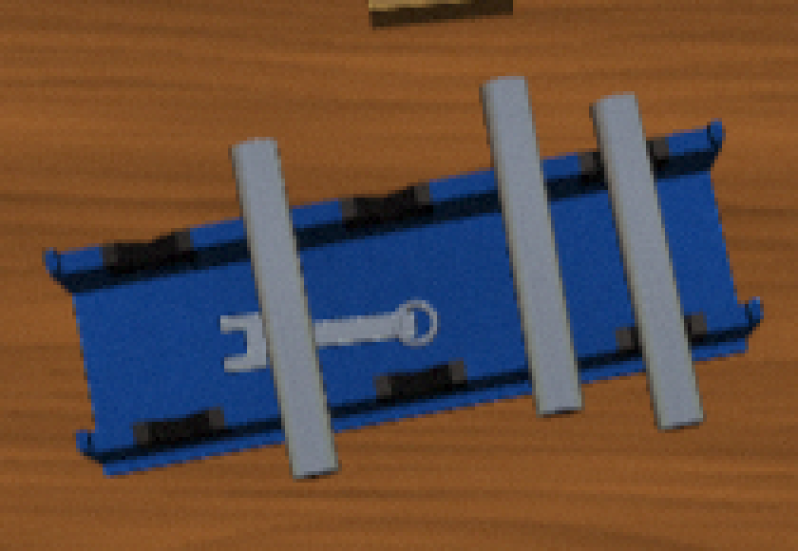

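View pics/c1.png

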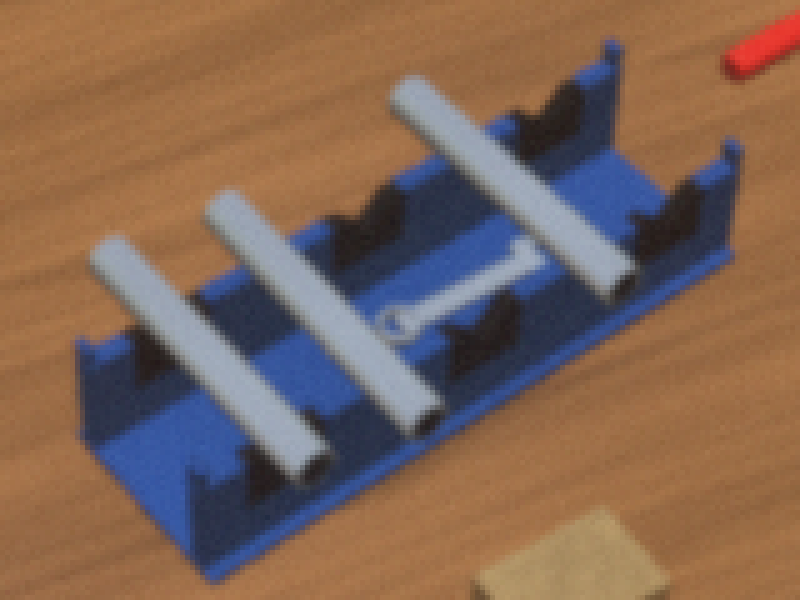

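```bash
python3 - <<'E'
from h import *
d=get_image("top");s=get_image("scene")
p=np.array([(149,240),(178,418),(387,195),(421,370),(624,156),(660,330)])/3.8+[205,140]
w=onz(d,p,.09);print(np.round(w,3))
for i in(0,2,4): print(np.degrees(np.arctan2(*(w[i]-w[i+1])[1::-1])), np.linalg.norm(w[i]-w[i+1]))
for a,b in((4,0),(5,1)): print(np.degrees(np.arctan2(*(w[b]-w[a])[1::-1]))-90)
# tube 2 by edges in two crop bands (top view), scene end points
g=cv2.cvtColor(d["img"],cv2.COLOR_BGR2HSV)
m=((g[...,1]<60)&(g[...,2]>85))
for name,(xa,xb) in dict(t2=(262,300),t1=(330,362),tc=(360,395)).items():
    mid=[]
    for r in list(range(180,200))+list(range(240,262)):
        if name!='t2' and 218<r: 
            pass
        c=np.where(m[r,xa:xb])[0]+xa
        # largest run
        if len(c)==0: continue
        runs=np.split(c,np.where(np.diff(c)>1)[0]+1);c=max(runs,key=len)
        if 8<=len(c)<=15: mid.append(((c[0]+c[-1])/2,r))
    mid=np.array(mid);f=np.polyfit(mid[:,1],mid[:,0],1)
    for z in(.0926,.106):
        q=onz(d,[(np.polyval(f,r),r) for r in(185,220,255)],z)
        print(name,len(mid),z,np.round(q[1],4),np.degrees(np.arctan2(*(q[0]-q[2])[1::-1])))
E
```

```text
[[ 0.564  0.132  0.09 ]
 [ 0.447  0.108  0.09 ]
 [ 0.597 -0.024  0.09 ]
 [ 0.481 -0.049  0.09 ]
 [ 0.626 -0.18   0.09 ]
 [ 0.511 -0.204  0.09 ]]
11.246271003477455 0.1193981992236232
12.142186446813026 0.11823279878993577
12.018963778600577 0.11794907522282004
11.248372705746476
11.510592264394461
t2 42 0.0926 [0.5229 0.0425 0.0926] 12.461155692572936
t2 42 0.106 [0.5208 0.0414 0.106 ] 12.461155692572937
t1 28 0.0926 [ 0.526  -0.1258  0.0926] 10.202973584766887
t1 28 0.106 [ 0.5239 -0.1254  0.106 ] 10.202973584766891
tc 31 0.0926 [ 0.5274 -0.2009  0.0926] 12.161353827745442
tc 31 0.106 [ 0.5253 -0.1999  0.106 ] 12.161353827745446
```

```bash
python3 -m pendant '[0,0,-5,0.026,-0.052,0,0.8, 0,0,-10,0.052,-0.104,0,0.8, 0,0,-15,0.078,-0.156,0,0.8, 0,0,-20,0.104,-0.208,0,0.8, 0,0,-25,0.130,-0.260,0,0.8, 0,0,-30,0.156,-0.312,0,0.8, 0,0,-36,0.182,-0.364,0,0.8, 0,0,-42,0.208,-0.416,0,0.8, 0,0,-48,0.234,-0.468,0,0.8, 0,0,-54,0.260,-0.520,0,0.8, 0,0,-60,0.286,-0.572,0,0.8, 0,0,-62.6,0.312,-0.624,0,0.8]'
```

```text
clock: 1.8
ee_pos: [0.4871, 0.0002, 0.2926]
eef_rot: [0.631, 0.775, 0.0, 0.0]
contact_force: [0.9, 1.0, 0.8]
grip_width: 0.8
```

```bash
python3 -m pendant '[0,0,0,0.025,-0.052,0,0.8, 0,0,0,0.050,-0.103,0,0.8, 0,0,0,0.0756,-0.155,0,0.8, 0,0,0,0.0756,-0.155,-0.025,0.8, 0,0,0,0.0756,-0.155,-0.05,0.8, 0,0,0,0.0756,-0.155,-0.06,0.8, 0,0,0,0.0756,-0.155,-0.06,0.8]'
python3 - <<'E'
from h import *
d=get_image("top");cv2.imwrite("pics/c2.png",cv2.resize(d["img"][140:285,205:415],None,fx=3.8,fy=3.8,interpolation=3))
d=get_image("scene");cv2.imwrite("pics/c3.png",cv2.resize(d["img"][170:310,240:400],None,fx=4.2,fy=4.2,interpolation=3))
E
```

```text
clock: 2.68
ee_pos: [0.5618, -0.1526, 0.2317]
eef_rot: [0.63, 0.776, -0.0, -0.001]
contact_force: [-0.2, -0.4, 0.6]
grip_width: 0.796
```

View pics/c3.png

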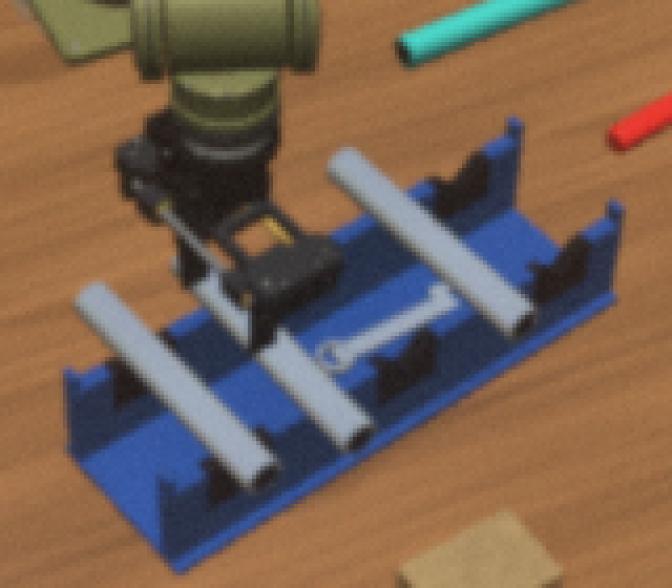

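View pics/c2.png

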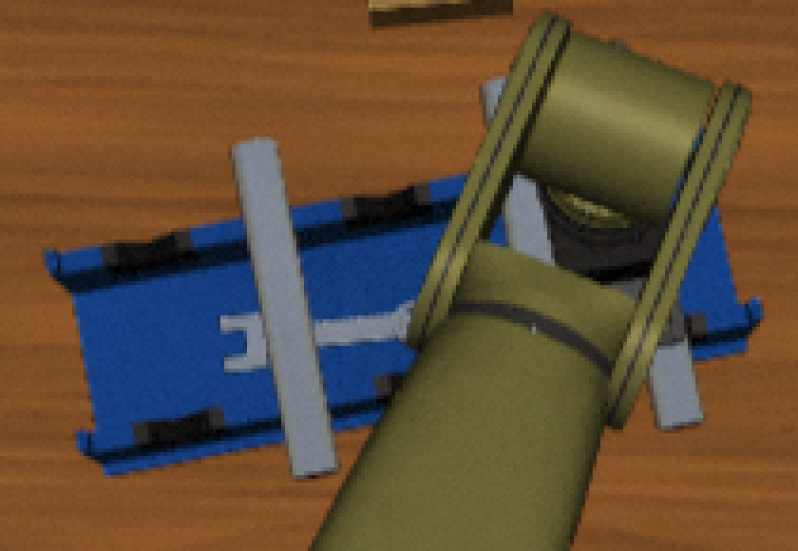

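```bash
python3 -m pendant '[0,0,0,0.0004,-0.002,-0.015,0.8, 0,0,0,0.0004,-0.002,-0.03,0.8, 0,0,0,0.0004,-0.002,-0.043,0.8, 0,0,0,0.0004,-0.002,-0.056,0.8, 0,0,0,0.0004,-0.002,-0.056,0.8]'
python3 - <<'E'
from h import *
d=get_image("scene");cv2.imwrite("pics/c4.png",cv2.resize(d["img"][170:310,240:400],None,fx=4.2,fy=4.2,interpolation=3))
E
```

```text
clock: 3.4
ee_pos: [0.5617, -0.1545, 0.1743]
eef_rot: [0.63, 0.776, -0.001, -0.002]
contact_force: [-0.9, -0.3, -0.0]
grip_width: 0.799
```

View pics/c4.png

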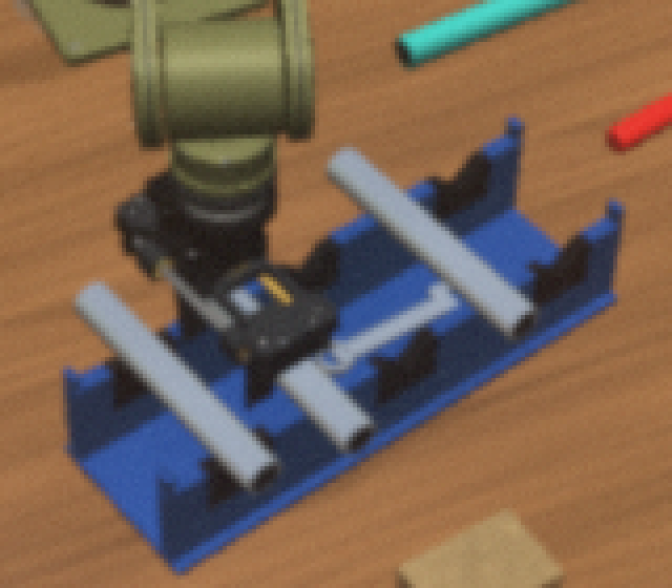

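```bash
python3 -m pendant '[0,0,0,-0.001,0.004,0,0.8, 0,0,0,-0.002,0.008,0,0.8, 0,0,0,-0.0025,0.012,0,0.8, 0,0,0,-0.0035,0.017,0,0.8, 0,0,0,-0.0045,0.022,0,0.8, 0,0,0,-0.0055,0.027,0,0.8, 0,0,0,-0.0065,0.032,0,0.8, 0,0,0,-0.0077,0.037,0,0.8, 0,0,0,-0.0088,0.042,0,0.8, 0,0,0,-0.0098,0.047,0,0.8, 0,0,0,-0.0108,0.052,0,0.8, 0,0,0,-0.0117,0.056,0,0.8]'
python3 - <<'E'
from h import *
d=get_image("scene");cv2.imwrite("pics/c5.png",cv2.resize(d["img"][170:310,240:400],None,fx=4.2,fy=4.2,interpolation=3))
E
```

```text
clock: 4.95
ee_pos: [0.5507, -0.0985, 0.1762]
eef_rot: [0.63, 0.776, -0.0, -0.0]
contact_force: [0.3, -1.7, 0.7]
grip_width: 0.8
```

View pics/c5.png

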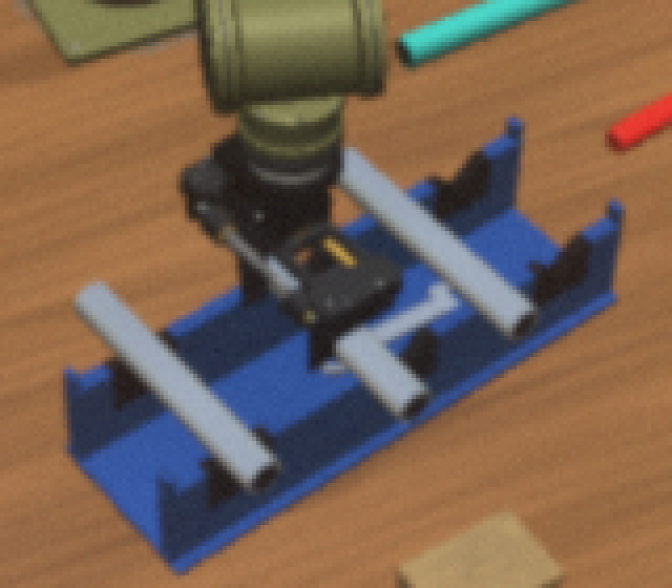

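```bash
python3 -m pendant '[0,0,0,-0.0009,0.0045,0,0.8, 0,0,0,-0.0018,0.009,0,0.8, 0,0,0,-0.0027,0.0135,0,0.8, 0,0,0,-0.0037,0.018,0,0.8, 0,0,0,-0.0041,0.020,0,0.8, 0,0,0,-0.0041,0.020,0,0.8, 0,0,0,-0.0041,0.020,0,0.8]'
python3 - <<'E'
from h import *
d=get_image("scene");cv2.imwrite("pics/c6.png",cv2.resize(d["img"][170:310,240:400],None,fx=4.2,fy=4.2,interpolation=3))
E
```

```text
clock: 5.88
ee_pos: [0.5467, -0.0789, 0.1762]
eef_rot: [0.63, 0.776, -0.0, -0.0]
contact_force: [0.4, -0.5, -0.1]
grip_width: 0.799
```

View pics/c6.png

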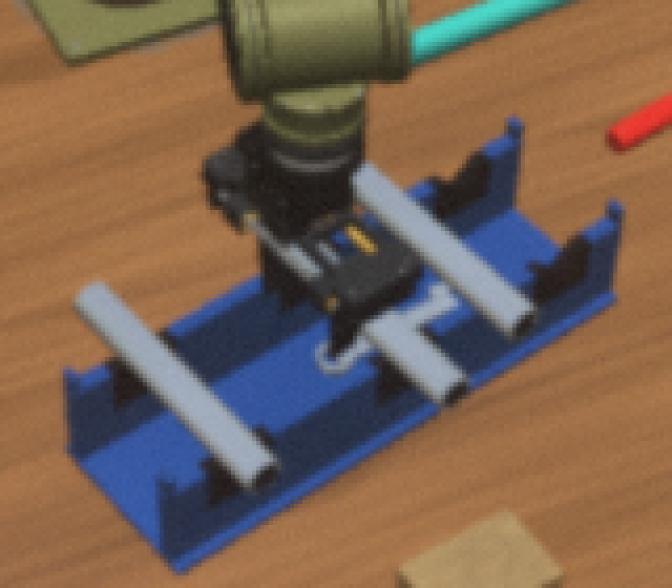

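```bash
python3 -m pendant '[0,0,0,0.0006,-0.003,0.005,0.8, 0,0,0,0.0006,-0.003,0.03,0.8, 0,0,0,0.0006,-0.003,0.06,0.8, 0,0,0,-0.005,0.025,0.065,0.8, 0,0,0,-0.011,0.055,0.065,0.8, 0,0,0,-0.0171,0.0827,0.065,0.8, 0,0,0,-0.0171,0.0827,0.065,0.8]'
python3 - <<'E'
from h import *
d=get_image("scene");cv2.imwrite("pics/c7.png",cv2.resize(d["img"][170:310,240:400],None,fx=4.2,fy=4.2,interpolation=3))
d=get_image("top");cv2.imwrite("pics/c8.png",cv2.resize(d["img"][140:285,205:415],None,fx=3.8,fy=3.8,interpolation=3))
E
```

```text
clock: 6.8
ee_pos: [0.5295, 0.0048, 0.2417]
eef_rot: [0.63, 0.777, 0.0, 0.0]
contact_force: [0.8, 1.2, 0.1]
grip_width: 0.803
```

View pics/c7.png

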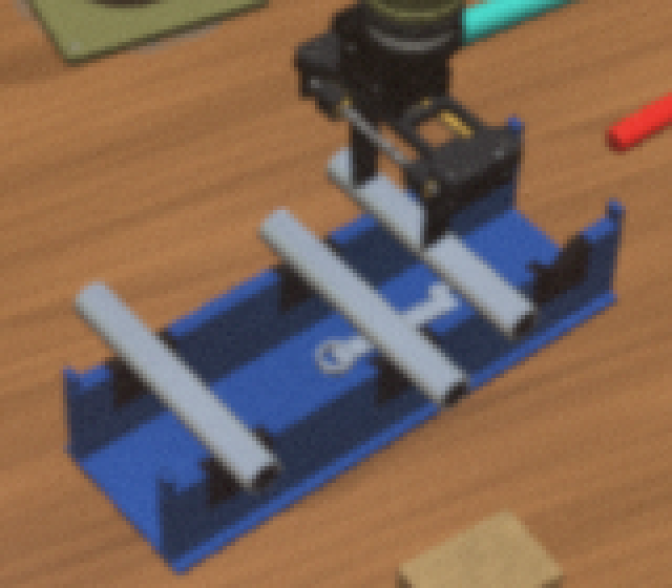

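View pics/c8.png

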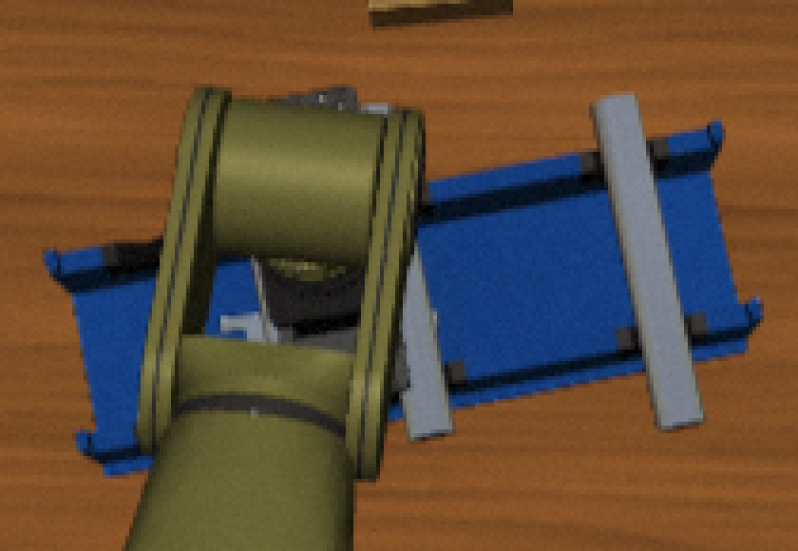

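```bash
python3 -m pendant '[0,0,0,0,-0.001,-0.02,0.8, 0,0,0,0,-0.001,-0.036,0.8, 0,0,0,0,-0.001,-0.052,0.8, 0,0,0,0,-0.001,-0.066,0.8, 0,0,0,0,-0.001,-0.066,0.8]'
python3 - <<'E'
from h import *
d=get_image("scene");cv2.imwrite("pics/c9.png",cv2.resize(d["img"][170:310,240:400],None,fx=4.2,fy=4.2,interpolation=3))
E
```

```text
clock: 7.52
ee_pos: [0.5287, 0.0028, 0.1733]
eef_rot: [0.631, 0.776, -0.001, -0.001]
contact_force: [0.8, -0.7, 0.2]
grip_width: 0.798
```

View pics/c9.png

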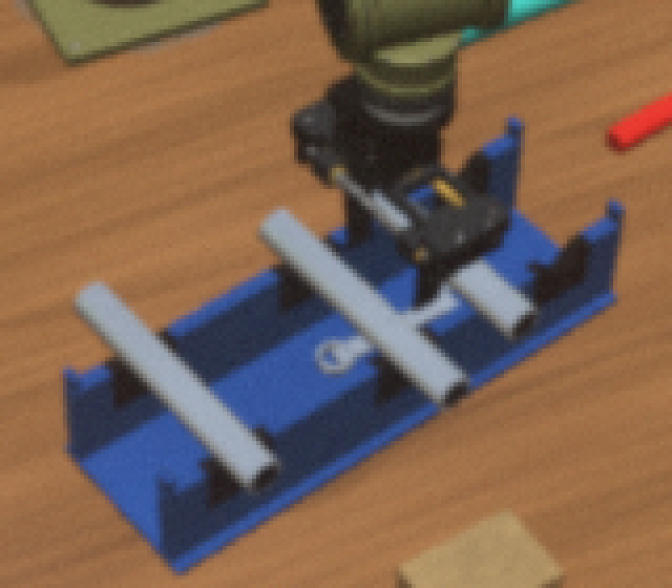

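```bash
python3 -m pendant '[0,0,0,-0.001,0.004,0.001,0.8, 0,0,0,-0.002,0.008,0.001,0.8, 0,0,0,-0.0025,0.012,0.001,0.8, 0,0,0,-0.0035,0.017,0.001,0.8, 0,0,0,-0.0045,0.022,0.001,0.8, 0,0,0,-0.0055,0.027,0.001,0.8, 0,0,0,-0.0065,0.032,0.001,0.8, 0,0,0,-0.0077,0.037,0.001,0.8, 0,0,0,-0.0088,0.042,0.001,0.8, 0,0,0,-0.0098,0.047,0.001,0.8, 0,0,0,-0.0108,0.052,0.001,0.8, 0,0,0,-0.0117,0.056,0.001,0.8]'
python3 - <<'E'
from h import *
d=get_image("scene");cv2.imwrite("pics/c10.png",cv2.resize(d["img"][170:310,240:400],None,fx=4.2,fy=4.2,interpolation=3))
E
```

```text
clock: 9.07
ee_pos: [0.5178, 0.0592, 0.1762]
eef_rot: [0.63, 0.776, -0.0, -0.0]
contact_force: [0.3, -0.7, 1.4]
grip_width: 0.802
```

View pics/c10.png

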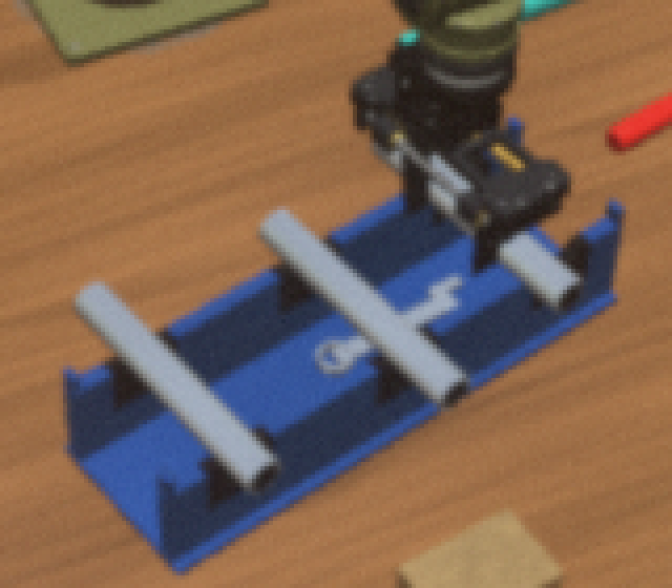

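```bash
python3 -m pendant '[0,0,0,-0.0009,0.0045,0,0.8, 0,0,0,-0.0018,0.009,0,0.8, 0,0,0,-0.0027,0.0135,0,0.8, 0,0,0,-0.0036,0.0175,0,0.8, 0,0,0,-0.004,0.0192,0,0.8, 0,0,0,-0.004,0.0192,0,0.8, 0,0,0,-0.004,0.0192,0,0.8]'
python3 - <<'E'
from h import *
d=get_image("scene");cv2.imwrite("pics/c11.png",cv2.resize(d["img"][170:310,240:400],None,fx=4.2,fy=4.2,interpolation=3))
E
```

```text
clock: 10.0
ee_pos: [0.5139, 0.078, 0.1762]
eef_rot: [0.631, 0.776, -0.0, -0.0]
contact_force: [0.4, 0.2, -0.4]
grip_width: 0.8
```

View pics/c11.png

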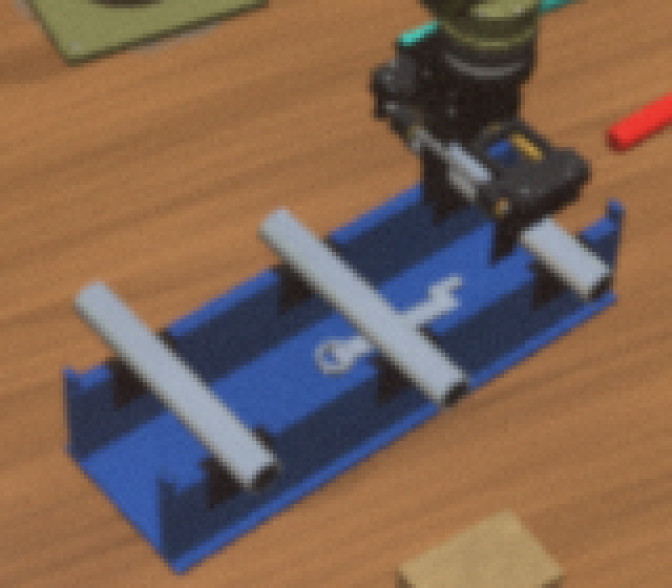

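Tube_2 appears to have dropped into the far V. I'll back off, lift and move clear to check.

```bash
python3 -m pendant '[0,0,0,0.0006,-0.003,0.005,0.8, 0,0,0,0.0006,-0.003,0.04,0.8, 0,0,0,0.0006,-0.003,0.08,0.8, 0,0,0,0.0006,-0.003,0.12,0.8, 0,0,0,-0.02,0.04,0.13,0.8, 0,0,0,-0.05,0.09,0.13,0.8, 0,0,0,-0.08,0.14,0.13,0.8, 0,0,0,-0.11,0.19,0.13,0.8, 0,0,0,-0.14,0.24,0.13,0.8, 0,0,0,-0.17,0.29,0.13,0.8, 0,0,0,-0.19,0.33,0.13,0.8, 0,0,0,-0.19,0.33,0.13,0.8]'
python3 - <<'E'
from h import *
d=get_image("scene");cv2.imwrite("pics/c12.png",d["img"])
d=get_image("top");cv2.imwrite("pics/c13.png",cv2.resize(d["img"][140:285,205:415],None,fx=3.8,fy=3.8,interpolation=3))
for r in greys(d,205,140,415,285):
    p=cv2.boxPoints(r);e=sorted([(np.linalg.norm(p[i]-p[i-1]),i) for i in range(4)])[:2]
    w=onz(d,np.array([(p[i]+p[i-1])/2 for _,i in e]),.0926);c=w.mean(0)
    print(np.round(r[0]),np.round(c[:2],4),"cradle y",round(float((c[:2]-[.538,-.0363])@[-.2045,.979]),4),np.degrees(np.arctan2(*(w[0]-w[1])[1::-1])))
E
```

```text
clock: 11.55
ee_pos: [0.3227, 0.4098, 0.3066]
eef_rot: [0.629, 0.778, 0.0, -0.0]
contact_force: [0.1, -0.3, -0.1]
grip_width: 0.8
[247. 228.] [0.5034 0.1224] cradle y 0.1624 12.12101313231124
[292. 213.] [0.5417 0.0114] cradle y 0.046 10.164766159028504
[375. 208.] [ 0.5586 -0.1945] cradle y -0.1591 12.064960761986995
```

View pics/c12.png

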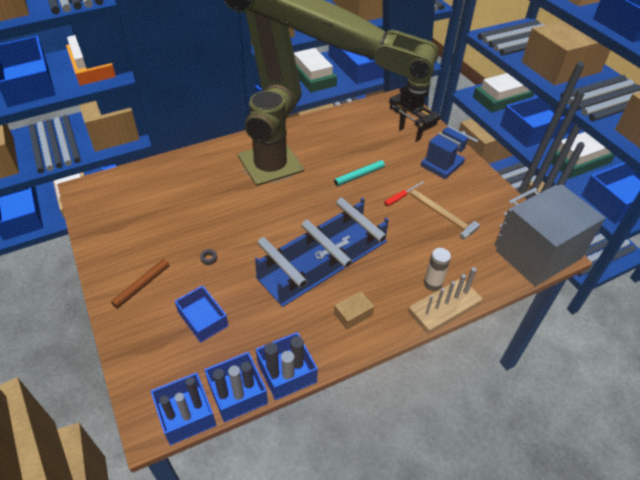

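View pics/c13.png

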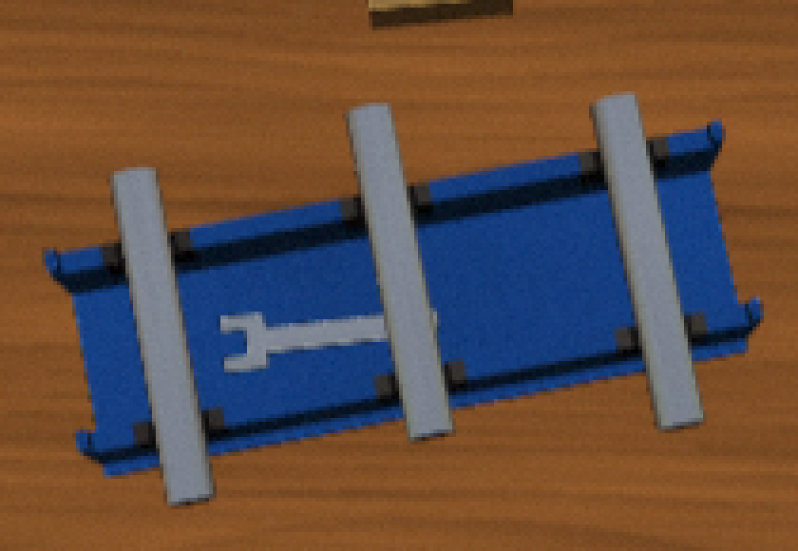

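All three tubes are cradled, with the black V edges showing on both sides of each (crop (165,335), (400,270), (648,260)). The middle blob's 0.046 is wrong because it merges with the wrench. Its yaw and position are clear in the picture.

```bash
python3 - <<'E'
from h import *
print(bot.hand_in())
E
```

```text
the job is handed in; nothing more can be done
None
```

Both loose tubes now lie in empty V notches, and the job is handed in. I rolled tube_1 into the middle V and tube_2 into the y = +160 mm V. I pushed each slowly with both fingertips side by side, so neither tube was lifted. I then backed the arm well clear, at about 11.6 s of the 38 s allowed.

**Final pictures:**
- **All three tubes:** each sits between the black V edges on both rails.
- **tube_2:** measured at y = +162 mm.
- **tube_c:** unchanged at y = -159 mm.
- **Bystanders:** they look unmoved, but I judged this by eye and did not measure each one.

**Forces:** readings at the end of each move stayed around 2 N or less.

**Check that disagreed:** the automatic reading for tube_1 came out at y = +46 mm, because its outline merged with the wrench below it. I confirmed tube_1 by eye in both camera views instead. I did not take a second, later picture to confirm that the tubes are lying still.

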